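Turn the hot honey biscuit on its cooling rack

ROBOT

A 7-joint arm with a two-finger parallel gripper is mounted at the origin on the work surface. World frame = base frame: x ahead of the robot, y to its left, z up, the work surface at z = 0. Lengths are in m, angles in rad, forces in N, time in s.
With the tool pointing down it reaches from about 0.4 to 0.75 m from the base axis. Payload 19.5 kg.
Tool frame: the origin (TCP) lies at the very end of the fingers, on their centre line; the grasp point (between the pads) lies 19 mm behind it; y points along the fingers, z is the direction in which the jaws open and shut, and the axes are right-handed (so a half turn about y gives the same grasp; the last joint's range is limited). The gripper opens to 85 mm and grips with 20 to 120 N. Pads are 22 mm wide; open, the fingers measure 114 mm over their backs; the gripper's body (76 mm by 85 mm) begins 54 mm behind the grasp point. The pads swing forward as they close: fully open they stand 13 mm farther back than shut.
Start: joints at [1.23, 0.707, -0.028, 1.485, 0.022, 0.951, -0.075], TCP at [0.169, -0.549, 0.231] pointing down, gripper open.
Joint ranges: [-2.71, 2.71], [-0.32, 2.16], [-1.57, 1.52], [0, 2.45], [-1.46, 4.6], [0, 2.02], [-2.83, 2.83]. Speed limits (rad/s): [1.89, 1.89, 2.57, 2.57, 3.01, 3.01, 3.01].

INTERFACE

Orientations are given as a unit quaternion [x, y, z, w].
In Python, from cell import robot gives the robot as it stands.
- The arm moves only by the shell command python3 -m crank 'ROWS' [FORCE]. ROWS is JSON, one flat list of numbers, 7 for each row, row after row: the shift along the world's x, y, z in mm, then the turn, a rotation vector about the world's x, y, z in rad, then the opening, from 0 (shut) to 1 (fully open). In form: [tx, ty, tz, rx, ry, rz, grip, tx, ty, tz, rx, ry, rz, grip, ...]. A call has 1 to 5 rows; each row is the pose to reach, as a shift and turn from the pose measured when the call began; what a row does not reach only later rows make up. A row lasts 1/8 s, in which the tool goes at most 62.5 mm and 10.7 degrees, less where a joint would pass 70% of its speed; a pose out of reach is approached as far as the arm can. A call with a gripper value outside its range is refused whole. The fingers move at their own pace and stop on an object; FORCE is the grip in N (left out, the last holds). Time passes only in rows, so rows that repeat a pose let the fingers close. It gives the time, the measured TCP pose, the force and the opening at its end, in the units of the state.
- robot.sense(): the state, without advancing time (a new reading comes with each control period).
- robot.get_image(name): name is "scene" or "top"; returns a dict with "img" (384x512x3 uint8, red, green, blue), "depth" (384x512 float32, m along the optical axis (not along the pixel's ray), 0 where there is no reading), "intrinsics" (3x3 intrinsics, pixels), "xyz" and "attitude" of the camera in the world. Camera axes: x right, y down, z forward; pixel columns grow to the right and rows downward; lengths in m; the calibration is good to about 2 mm. A picture is of the moment at which its call begins.
- robot.hand_in(): hands the job in, once; it reports no verdict.
The state is a dict: "time_s": time; "joint_positions": joint angles; "qd": joint speeds; "joint_torque": joint torques, N m; "tool_pos": TCP position; "ee_rot": TCP orientation; "ft_force": force on the tool from outside, world axes, zero at the start; "ft_torque": the same for the moment, N m; "finger_gap": finger opening in m.
Only numpy, scipy, OpenCV 4.12 (cv2) and the standard library are available. Lean on these libraries where they do the work, as an engineer would, in place of code of your own. Each camera call takes 0.05 s, during which the arm holds its last target.

TASK

One square honey biscuit, hot from the oven, still lies pale face up on the wire cooling rack. Pick up the red-handled turner, slip its blade under the edge of the biscuit that sticks out past the rack and flip it over with a turn of the wrist, so that it ends lying on the rack browned face up; then put the turner down flat on the bare worktop and let go. The biscuits are hot: never touch the one on the rack with the gripper, and leave the already turned biscuit on its dish alone.

Things in the scene. Friction and masses are not known exactly. Their poses are not given: they have to be found in the camera images.
- turner: Turner (spatula), 110 g, level on blade and foot. Origin: grip point, mid red handle, 36 mm up; +x to the blade, +z up. Handle x -75..60, 18 wide (y), 22 tall. Black blade x 85..190, y -35..35, 3 thick, underside at z -36. Thin neck slopes down x 55..88. Foot at x -60, 40 wide, down to z -36. All mm.
- biscuit: Stiff square biscuit on the rack, 100 x 100 x 9 mm, 75 g. Origin at its centre; +z out of the pale cream face (up at first), other face dark brown. Sides parallel to the rack's; +y edge 0 to 6 mm from the middle wire, -y edge 33 to 40 mm past the rack's open end, free beneath down to the worktop.
- rack: Dark wire rack, fixed. Origin on worktop below the middle wire; +z up. Bars along y: y -70 (open end) to 125 mm, x -58..58, top z 34. Middle wire at y 0, 4 mm proud: the biscuit pivots against it when its -y edge is lifted. End wire at y 125, 6 proud. Biscuit lands on the empty half y 3..122. Legs nearest the open end at y -30. Turner fits with handle to -x, blade beside the open end.
- turned_biscuit: A second, like biscuit, already turned (dark brown face up), on a shallow square blue dish: a bystander. Origin at its centre, +z out of its pale face (down).
Things that resemble listed ones, but are neither listed nor needed, are in the scene too. What is shaped like the biscuit but yellow is not meant.

How it is judged:
By the outcome, as a careful person would: the job done as asked, in the order asked, and still so for the second after the job is handed in, with the robot touching nothing.
It also fails if it takes over 53 s, if anything falls off the work surface, if the arm or the gripper's body presses on something with over 40 N, if the wrist force passes 120 N, or if a joint passes its speed limit or range.

## Working session

There is one attempt and no reset: what is moved stays moved. The work goes in short steps, Python scripts to look and compute and a shell command to move; the robot and the scene stay as the last step left them, time stands still between calls to the robot, and variables do not carry over. Pictures are saved under pics/ and viewed, and the job is handed in when it is done.

```bash
mkdir -p pics; ls
python3 - <<'E'
from cell import robot
import cv2,numpy as np
s=robot.sense();print(s)
for n in("scene","top"):
    d=robot.get_image(n);cv2.imwrite(f"pics/{n}0.png",d["img"][:,:,::-1]);np.savez(f"{n}0.npz",**d)
    print(n,d["intrinsics"],d["xyz"],d["attitude"])
E
```

```text
pics
{'time_s': 0.0, 'joint_positions': array([ 1.23031547,  0.70708357, -0.02758981,  1.48499403,  0.02203429,
        0.95089729, -0.07548299]), 'qd': array([ 2.75153418e-04,  5.98414903e-05, -8.84414577e-05, -2.25193078e-04,
       -2.21872889e-04,  8.48673643e-04,  8.10896957e-04]), 'joint_torque': array([-1.73618071e-03, -8.83204436e+01,  1.23466831e+00, -2.36173153e+01,
        1.69845542e-02,  6.30590046e-03,  1.05468189e-04]), 'tool_pos': array([ 0.16915582, -0.54928321,  0.23084005]), 'ee_rot': array([-0.10533281,  0.69960216, -0.69885795,  0.10516355]), 'ft_force': array([-0.15355576, -0.32490552,  0.04810941]), 'ft_torque': array([ 0.00072124, -0.0131712 , -0.01338438]), 'finger_gap': 0.0852097238903217}
scene [[469.74266275   0.         253.06833575]
 [  0.         469.74266275 190.1902061 ]
 [  0.           0.           1.        ]] [1.29108041 0.37833043 1.23508593] [ 0.53523109  0.79254961 -0.23773189 -0.16993038]
top [[457.82657974   0.         245.79191886]
 [  0.         457.82657974 184.43512822]
 [  0.           0.           1.        ]] [0.44558241 0.1007662  1.28081622] [-0.69923196  0.71427877 -0.01953288  0.02233779]
```

View pics/top0.png

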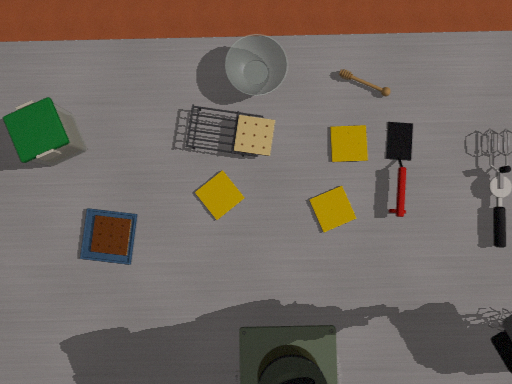

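View pics/scene0.png

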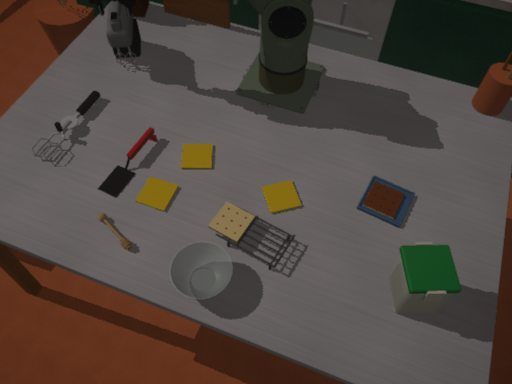

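The top view has world +x up and +y left. The rack with the biscuit on its right (open) end is at about (230,132), and the turner at about (400,165) has its blade up. The red-handled turner is the only red handle. The black-handled pizza cutter and whisk at (500,190), the honey dipper at (365,82) and the yellow squares at (349,143), (220,195) and (333,209) are not wanted. Of the two biscuits, the cream one on the rack at (255,135) is the one to flip. The brown one on the blue dish at (110,236) stays alone.

```bash
cat > h.py <<'E'
import numpy as np,cv2
from scipy.spatial.transform import Rotation as R
def cloud(d):
    K=d["intrinsics"];z=d["depth"];v,u=np.indices(z.shape)
    p=np.stack([(u-K[0,2])/K[0,0]*z,(v-K[1,2])/K[1,1]*z,z],-1)
    return p@R.from_quat(d["attitude"]).as_matrix().T+d["xyz"]
def rect(P):
    c,s,a=cv2.minAreaRect((P[:,:2]*1000).astype(np.float32));return c,s,a
def masks(d):
    hsv=cv2.cvtColor(np.asarray(d["img"]),cv2.COLOR_RGB2HSV).astype(int);H,S,V=hsv[...,0],hsv[...,1],hsv[...,2]
    return dict(red=((H<6)|(H>174))&(S>180)&(V>90),cream=(H>12)&(H<24)&(S>60)&(S<170)&(V>150),dark=(V<45))
E
python3 - <<'E'
from h import *
for n in("top","scene"):
    d=np.load(n+"0.npz");P=cloud(d);m=masks(d)
    inb=(P[...,0]>.3)&(P[...,0]<.85)&(abs(P[...,1])<.65)&(d["depth"]>0)
    print(n,"table z",np.median(P[...,2][inb]))
    def rep(name,mm):
        mm=mm&inb
        k,l,st,c=cv2.connectedComponentsWithStats(mm.astype(np.uint8))
        for i in range(1,k):
            if st[i,4]>60:
                Q=P[l==i];print(name,st[i],"z",np.percentile(Q[:,2],[5,50,95]).round(4),"mean",Q.mean(0).round(4),rect(Q))
    rep("red",m["red"]);rep("cream",m["cream"])
    rep("dark",m["dark"])
    if n=="top":
        rep("high25-45",(P[...,2]>.025)&(P[...,2]<.05))
d=np.load("top0.npz")["img"][:,:,::-1]
a=cv2.resize(d[90:230,170:430],None,fx=3,fy=3,interpolation=cv2.INTER_CUBIC);cv2.imwrite("pics/crop0.png",a)
E
```

```text
top table z 0.0002497081685672864
red [398 167   8  50 273] z [0.0411 0.0464 0.0503] mean [ 0.4903 -0.3149  0.0458] ((490.9139404296875, -320.2068176269531), (26.68488121032715, 133.071044921875), 85.48285675048828)
cream [ 234  115   41   41 1258] z [0.0384 0.0426 0.0465] mean [0.6542 0.0793 0.0422] ((654.2035522460938, 78.70675659179688), (100.33678436279297, 99.49224853515625), 80.45904541015625)
dark [386 122  27  45 914] z [-0.002   0.0023  0.0072] mean [ 0.6342 -0.3278  0.0026] ((624.3665771484375, -327.5754089355469), (70.6611328125, 128.23968505859375), 84.68167877197266)
dark [499 166  12   7  61] z [0.0462 0.0638 0.0697] mean [ 0.5447 -0.5862  0.0606] ((544.3370971679688, -587.784423828125), (15.701900482177734, 15.741466522216797), 51.4993896484375)
dark [493 207  12  40 443] z [0.0192 0.0314 0.0361] mean [ 0.3911 -0.5796  0.0301] ((390.54254150390625, -581.5321655273438), (25.356735229492188, 106.55541229248047), 86.74217987060547)
high25-45 [229  64  54  30 318] z [0.0262 0.034  0.0485] mean [0.8077 0.0705 0.0351] ((808.54345703125, 71.39969635009766), (80.84420776367188
[... 876 characters left out ...]
.0443 0.0497] mean [ 0.5022 -0.3167  0.0445] ((498.645751953125, -317.2912292480469), (16.971506118774414, 132.48077392578125), 82.5384521484375)
dark [ 77  91  23  24 228] z [0.0143 0.029  0.035 ] mean [ 0.4015 -0.5809  0.027 ] ((389.90606689453125, -596.4065551757812), (60.018917083740234, 125.83023071289062), 88.75308227539062)
dark [ 99 158  36  39 603] z [-0.0035  0.0009  0.0061] mean [ 0.6408 -0.3287  0.0014] ((626.9767456054688, -329.2112731933594), (75.35543823242188, 134.04969787597656), 84.633544921875)
dark [237 217  21  30  78] z [-0.0009  0.0343  0.0378] mean [0.6726 0.1304 0.0315] ((666.835693359375, 128.84075927734375), (22.23066520690918, 120.10042572021484), 79.499755859375)
```

View pics/crop0.png

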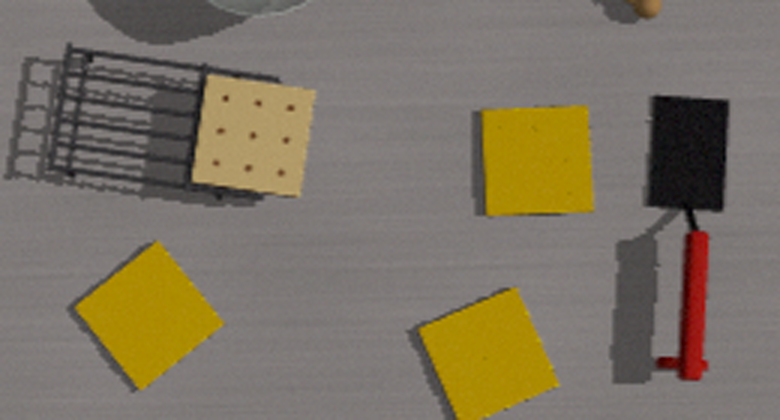

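Run:
```python
from h import *
from cell import robot
from scipy.optimize import minimize
s=robot.sense();M=R.from_quat(s["ee_rot"]).as_matrix();print("tool axes cols x,y,z\n",M.round(3))
d=np.load("top0.npz");P=cloud(d);m=masks(d)
# blade: dark, low, in region
bl=m["dark"]&(P[...,0]>.575)&(P[...,1]<-.27)&(P[...,1]>-.40)&(P[...,0]<.72)&(P[...,2]<.012)
l=cv2.morphologyEx(bl.astype(np.uint8),cv2.MORPH_OPEN,np.ones((5,5)))>0
print("blade",rect(P[l]),P[l].mean(0))
r=m["red"]&(P[...,0]>.38)&(P[...,0]<.6)
Q=P[r];pts=Q[Q[:,0]>.46][:,:2]
print("handle line",cv2.fitLine(pts.astype(np.float32),cv2.DIST_HUBER,0,.01,.01).ravel(),Q[:,0].min(),Q[:,0].max(), pts.mean(0))
# wires of rack above z .03 left of biscuit
hi=(P[...,2]>.025)&(P[...,2]<.05)&(P[...,0]>.55)&(P[...,0]<.75)&(P[...,1]>-.02)&(P[...,1]<.3)
c=P[hi];a=np.radians(-9.5);x=np.array([np.cos(a),np.sin(a)]);y=np.array([-x[1],x[0]])
print("u,v of rack", (c[:,:2]@x).min(),(c[:,:2]@x).max(),(c[:,:2]@y).min(),(c[:,:2]@y).max())
cr=P[m["cream"]&hi];print("bisc", (cr[:,:2]@x).min(),(cr[:,:2]@x).max(),(cr[:,:2]@y).min(),(cr[:,:2]@y).max())
```

```text
tool axes cols x,y,z
 [[-0.956 -0.     0.294]
 [-0.294  0.001 -0.956]
 [ 0.    -1.    -0.001]]
blade ((636.18408203125, -328.518798828125), (70.2754898071289, 103.31427764892578), 86.19806671142578) [ 0.63579006 -0.32779744  0.0022462 ]
handle line [ 0.995657   -0.09309695  0.50920504 -0.31631935] 0.4248855383040458 0.5574423688830973 [ 0.50920503 -0.31631934]
u,v of rack 0.5739332529606945 0.6929988185787034 0.13737930873626206 0.3690847267869852
bisc 0.5825004434552119 0.681965338706731 0.13737930873626206 0.23579958693824915
```

```bash
cat > log.py <<'E'
from cell import robot
import json
s=robot.sense();r=dict(q=list(map(float,s["joint_positions"])),p=list(map(float,s["tool_pos"])),o=list(map(float,s["ee_rot"])))
open("log.jsonl","a").write(json.dumps(r)+"\n")
E
python3 log.py
python3 -m crank '[50,35,-10,0,0,-0.08,1, 100,70,-25,0,0,-0.16,1, 150,105,-35,0,0,-0.24,1, 200,140,-45,0,0,-0.32,1, 240,170,-50,0,0,-0.38,1]'; python3 log.py; tail -1 log.jsonl
```

```text
time_s: 0.72
tool_pos: [0.4109, -0.3774, 0.1802]
ee_rot: [0.029, 0.707, -0.706, -0.029]
ft_force: [-0.2, -0.4, 0.3]
finger_gap: 0.0857
{"q": [0.6167426311724096, 0.7520649711674656, 0.13434661734294626, 1.6182275599765226, -0.131652583386172, 0.7816262070928395, -0.8441410645110237], "p": [0.41091995795504777, -0.3773995895036701, 0.18017201979754252], "o": [0.028907947907050285, 0.7070989485005462, -0.7059162971255916, -0.029284621044482356]}
```

```bash
cat > kin.py <<'E'
import numpy as np,json,itertools
from scipy.spatial.transform import Rotation as R
from scipy.optimize import least_squares
def fk(q,L,sg,C):
    A=R.identity();p=np.zeros(3)
    ez=np.array([0,0,1.]);p=p+ez*L[0]
    A=A*R.from_euler('z',sg[0]*q[0])*R.from_euler('y',sg[1]*q[1])
    A=A*R.from_euler('z',sg[2]*q[2]);p=p+A.apply(ez*L[1]);A=A*R.from_euler('y',sg[3]*q[3])
    A=A*R.from_euler('z',sg[4]*q[4]);p=p+A.apply(ez*L[2]);A=A*R.from_euler('y',sg[5]*q[5])
    A=A*R.from_euler('z',sg[6]*q[6]);p=p+A.apply(ez*L[3])
    return p,A*R.from_rotvec(C)
def fit(rows):
    best=[]
    for sg in itertools.product([1,-1],repeat=7):
        if sg[1]!=1 or sg[3]!=1 or sg[5]!=1: continue
        p,A=fk(rows[0]["q"],[.3,.4,.4,.2],sg,np.zeros(3))
        C0=(A.inv()*R.from_quat(rows[0]["o"])).as_rotvec()
        def res(x):
            o=[]
            for r in rows:
                p,A=fk(r["q"],x[:4],sg,x[4:]);o+=list(p-np.array(r["p"]))+list((A.inv()*R.from_quat(r["o"])).as_rotvec()*.3)
            return o
        s=least_squares(res,np.r_[.3,.4,.4,.2,C0]);best.append((s.cost,sg,s.x))
    best.sort(key=lambda b:b[0]);return best
E
python3 - <<'E'
from kin import *
rows=[json.loads(l) for l in open("log.jsonl")]
for b in fit(rows)[:4]:print(b[0],b[1],b[2].round(4))
E
```

```text
0.0005502732065009907 (-1, 1, -1, 1, -1, 1, -1) [-25.4378   0.4625   0.3006 -25.4929   1.2092  -1.2092  -1.2092]
0.0027326194995781344 (-1, 1, -1, 1, 1, 1, -1) [ 0.1352  0.5229  0.2885  0.1341  1.1646 -1.1208 -1.1496]
0.0029633375769529844 (-1, 1, 1, 1, -1, 1, -1) [-0.52    0.4856  0.3113 -0.5699  1.3233 -1.1948 -1.1347]
0.004808859910876085 (-1, 1, 1, 1, 1, 1, -1) [83.0156  0.792   0.1767 83.2862  1.2788 -1.0914 -1.0916]
```

```bash
python3 -m crank '[45,30,-10,0,0,0,1, 88,61,-30,0,0,0,1]'; python3 log.py; python3 -m crank '[-10,0,0,0.015,-0.17,0,1, -20,0,0,0.03,-0.35,0,1, -20,0,0,0.03,-0.35,0,1]'; python3 log.py
python3 - <<'E'
from kin import *
rows=[json.loads(l) for l in open("log.jsonl")]
for b in fit(rows)[:3]:print(b[0],b[1],b[2].round(4))
print(rows[-1])
E
```

```text
time_s: 0.98
tool_pos: [0.5006, -0.3152, 0.15]
ee_rot: [0.029, 0.707, -0.706, -0.029]
ft_force: [0.6, -0.8, -0.4]
finger_gap: 0.0852
time_s: 1.35
tool_pos: [0.4785, -0.3162, 0.1498]
ee_rot: [0.153, 0.712, -0.679, 0.094]
ft_force: [1.5, -0.9, -0.1]
finger_gap: 0.0852
0.001752594726187319 (-1, 1, -1, 1, -1, 1, -1) [ 0.2529  0.5176  0.2989  0.239   1.2092 -1.2092 -1.2092]
0.013351996161355479 (-1, 1, -1, 1, 1, 1, -1) [ 0.1868  0.5493  0.2692  0.2177  1.1791 -0.9824 -1.0119]
0.02333658153578968 (-1, 1, 1, 1, -1, 1, -1) [-0.8157  0.937  -0.0998 -0.2506  1.2241 -1.1982 -1.1741]
{'q': [0.7761570719342373, 0.7526202026447167, -0.21914635584215414, 1.8896337308206814, -0.32614776748709373, 0.2563698695805397, -0.7154324591393557], 'p': [0.47853166923250684, -0.31615111138436486, 0.14979700074123603], 'o': [0.1526795054158231, 0.711515383460082, -0.6794793159180497, 0.09350233668294827]}
```

```bash
cat >> kin.py <<'E'
SG=(-1,1,-1,1,-1,1,-1);CR=R.from_rotvec(np.array([1,-1,-1])*2*np.pi/3/3**.5)
def frames(q):
    A=R.identity();F=[]
    for i in range(7):
        A=A*R.from_euler('zyzyzyz'[i],SG[i]*q[i]);F.append(A.as_matrix())
    return F
def fitlat(rows,cols=None,lam=1e-3):
    # unknowns: base z, then 3-vectors after joints 1..7 (index into 21)
    Am=[];b=[]
    for r in rows:
        F=frames(r["q"]);Am.append(np.hstack([np.eye(3)]+F));b.append(r["p"])
    Am=np.vstack(Am);b=np.hstack(b)
    return Am,b
E
python3 - <<'E'
from kin import *
rows=[json.loads(l) for l in open("log.jsonl")]
for r in rows:
    print(np.round(r["q"],3),np.linalg.norm((frames(r["q"])[-1]@CR.as_matrix())-R.from_quat(r["o"]).as_matrix()).round(5))
Am,b=fitlat(rows)
names=["b"]+[f"j{i}" for i in range(1,8)]
base=[2,3*3+2,5*3+2,7*3+2] # base z, after j3 z, after j5 z, after j7 z
x,res,*_=np.linalg.lstsq(Am[:,base],b,rcond=None);print("SRS",x,np.abs(Am[:,base]@x-b).max())
for extra in itertools.combinations([c for c in range(24) if c not in base],1):
    c=base+list(extra);x=np.linalg.lstsq(Am[:,c],b,rcond=None)[0];e=np.abs(Am[:,c]@x-b).max()
    if e<.004:print([names[k//3]+"xyz"[k%3] for k in extra],x.round(4),e.round(5))
out=[]
for extra in itertools.combinations([c for c in range(3,24) if c not in base],2):
    c=base+list(extra);x=np.linalg.lstsq(Am[:,c],b,rcond=None)[0];e=np.abs(Am[:,c]@x-b).max();out.append((e,[names[k//3]+"xyz"[k%3] for k in extra],x.round(4)))
out.sort(key=lambda o:o[0])
for o in out[:6]:print(o)
E
```

```text
[ 1.23   0.707 -0.028  1.485  0.022  0.951 -0.076] 0.0
[ 0.617  0.752  0.134  1.618 -0.132  0.782 -0.844] 0.0
[ 0.434  0.84   0.152  1.524 -0.161  0.791 -1.003] 0.0
[ 0.776  0.753 -0.219  1.89  -0.326  0.256 -0.715] 0.0
SRS [0.25293374 0.51757674 0.29889564 0.23897761] 0.031901788342151266
['j1y'] [ 0.3215  0.5197  0.2902  0.3164 -0.0322] 0.00378
['j2y'] [ 0.3215  0.5197  0.2902  0.3164 -0.0322] 0.00378
['j3y'] [ 0.3089  0.5212  0.2901  0.3051 -0.0316] 0.00171
['j4y'] [ 0.3089  0.5212  0.2901  0.3051 -0.0316] 0.00171
['j5y'] [ 0.3025  0.5388  0.2766  0.3186 -0.0331] 0.00181
['j6y'] [ 0.3025  0.5388  0.2766  0.3186 -0.0331] 0.00181
(np.float64(2.0144086408019346e-05), ['j1y', 'j4y'], array([ 0.3131,  0.5207,  0.2901,  0.309 , -0.01  , -0.0219]))
(np.float64(2.0144086408102613e-05), ['j2y', 'j4y'], array([ 0.3131,  0.5207,  0.2901,  0.309 , -0.01  , -0.0219]))
(np.float64(2.014408640824139e-05), ['j2y', 'j3y'], array([ 0.3131,  0.5207,  0.2901,  0.309 , -0.01  , -0.0219]))
(np.float64(2.0144086408324657e-05), ['j1y', 'j3y'], array([ 0.3131,  0.5207,  0.2901,  0.309 , -0.01  , -0.0219]))
(np.float64(0.0009050931383736138), ['j4x', 'j4y'], array([ 0.3118,  0.5275,  0.2905,  0.308 ,  0.0066, -0.0318]))
(np.float64(0.0009050931383739469), ['j3y', 'j4x'], array([ 0.3118,  0.5275,  0.2905,  0.308 , -0.0318,  0.0066]))
```

```bash
cat >> kin.py <<'E'
LO=np.array([-2.71,-.32,-1.57,0,-1.46,0,-2.83]);HI=np.array([2.71,2.16,1.52,2.45,4.6,2.02,2.83])
def FK(q):
    F=frames(q);p=np.array([0,0,.3131])+F[1]@[0,-.01,0]+F[2]@[0,0,.5207]+F[3]@[0,-.0219,0]+F[4]@[0,0,.2901]+F[6]@[0,0,.309]
    return p,F[6]@CR.as_matrix()
def IK(p,M,q0,w=1e-3):
    m=.03
    def f(q):
        a,B=FK(q);return np.r_[(a-p)*10,(R.from_matrix(B.T@M)).as_rotvec()*3,w*(q-q0)]
    s=least_squares(f,np.clip(q0,LO+m,HI-m),bounds=(LO+m/2,HI-m/2));a,B=FK(s.x)
    return s.x,np.linalg.norm(a-p),np.linalg.norm(R.from_matrix(B.T@M).as_rotvec())
RO=np.array([.6646,.1363,0]);RY=np.radians(-9.6)
RR=R.from_euler('z',RY)
def turner_pose(phi,ox=-137.5,oy=-109.,zb=31.,piv=(-6.,35.)):
    # start: blade top at zb, turner origin at rack (ox,oy,zb+33); rotate by -phi about pivot
    o=np.array([ox,oy,zb+33]);pv=np.array([ox,piv[0],piv[1]]);A=R.from_euler('x',-phi)
    o=pv+A.apply(o-pv)
    return RO+RR.apply(o/1000),RR*A
def tool_pose(to,TR,a,sgn=-1,gx=0.,gz=0.):
    y=np.array([np.sin(a),0,-np.cos(a)]);z=np.array([0,sgn*1.,0]);x=np.cross(y,z)
    M=TR.as_matrix()@np.stack([x,y,z],1);p=to+TR.apply(np.array([gx,0,gz])/1000)+M[:,1]*.019
    return p,M
E
python3 - <<'E'
from kin import *
rng=np.random.default_rng(0)
q0=np.array(json.loads(open("log.jsonl").read().splitlines()[-1])["q"])
for sgn in(-1,1):
  for ad in(-20,0,20,30):
    for ph in (0,60,90,105):
        p,M=tool_pose(*turner_pose(np.radians(ph)),np.radians(ad),sgn)
        sols=[]
        for k in range(25):
            q,e,o=IK(p,M,q0 if k==0 else rng.uniform(LO,HI))
            if e<1e-3 and o<5e-3: sols.append(q)
        if sols:
            S=np.array(sols);mg=np.minimum(S-LO,HI-S).min(1);print(sgn,ad,ph,len(sols),"best margin",mg.max().round(2),S[mg.argmax()].round(2))
        else:print(sgn,ad,ph,"none")
E
```

```text
-1 -20 0 13 best margin 0.93 [-0.17  1.04  0.13  1.52 -0.25  0.94 -1.64]
-1 -20 60 9 best margin 0.17 [-0.71  1.41  0.7   0.86 -0.01  1.85 -2.16]
-1 -20 90 none
-1 -20 105 none
-1 0 0 9 best margin 0.41 [-0.47  1.02  0.6   1.89 -1.05  0.59 -0.9 ]
-1 0 60 16 best margin 0.64 [-0.93  1.35  0.83  1.23  0.03  1.38 -2.13]
-1 0 90 10 best margin 0.09 [-0.95  1.78  1.34  0.72 -0.08  1.93 -1.9 ]
-1 0 105 none
-1 20 0 12 best margin 0.26 [ 0.26  1.1  -0.97  2.19  1.87  0.99  2.55]
-1 20 60 12 best margin 0.57 [-1.13  1.36  0.95  1.57  0.09  0.89 -2.18]
-1 20 90 14 best margin 0.53 [-1.14  1.63  0.94  1.16  0.31  1.44 -2.17]
-1 20 105 17 best margin 0.36 [-1.12  1.79  1.01  0.96  0.37  1.66 -2.06]
-1 30 0 9 best margin 0.11 [ 0.34  1.42 -1.46  2.34  1.97  1.69  2.54]
-1 30 60 13 best margin 0.49 [-1.22  1.4   1.03  1.74  0.08  0.62 -2.2 ]
-1 30 90 8 best margin 0.48 [-1.25  1.66  1.04  1.36  0.29  1.16 -2.17]
-1 30 105 14 best margin 0.47 [-1.16  1.69  0.76  1.19  0.64  1.5  -2.28]
1 -20 0 15 best margin 0.94 [ 0.17  1.1  -0.61  1.51  0.47  1.04  0.85]
1 -20 60 19 best margin 0.17 [-0.74  1.45
[... 159 characters left out ...]
-0.93  1.35  0.83  1.23  0.04  1.38  1.01]
1 0 90 15 best margin 0.09 [-0.95  1.75  1.24  0.72 -0.01  1.93  1.19]
1 0 105 none
1 20 0 14 best margin 0.26 [ 0.37  1.28 -1.31  2.19  1.81  1.33 -0.47]
1 20 60 14 best margin 0.88 [-0.97  1.2   0.52  1.57  0.56  1.03  0.53]
1 20 90 14 best margin 0.23 [-0.89  1.44  0.17  1.15  0.9   1.79  0.53]
1 20 105 12 best margin 0.35 [-1.11  1.78  0.98  0.96  0.4   1.67  1.06]
1 30 0 15 best margin 0.11 [ 0.33  1.4  -1.42  2.34  1.98  1.65 -0.62]
1 30 60 14 best margin 0.73 [-0.75  1.12 -0.05  1.72  1.12  1.28 -0.  ]
1 30 90 17 best margin 0.6 [-1.19  1.56  0.8   1.36  0.52  1.25  0.78]
1 30 105 12 best margin 0.4 [-1.09  1.62  0.54  1.18  0.81  1.62  0.74]
```

```bash
cat > sim.py <<'E'
from kin import *
import sys
from scipy.spatial.transform import Slerp
def path(ad,sgn,q0,verbose=True):
    a=np.radians(ad)
    t0=(np.array([.499,-.316,.036]),R.from_euler('z',np.radians(-4.8)))
    up=(np.array([.499,-.316,.09]),t0[1])
    s,Rs=turner_pose(0,oy=-160.,zb=24.);
    W=[t0,up,(np.array([s[0],s[1],.12]),Rs),(s,Rs),turner_pose(0,zb=24.)]+[turner_pose(np.radians(k)) for k in range(0,106,15)]
    q=q0;out=[]
    for i in range(len(W)-1):
        for f in np.linspace(0,1,9)[(0 if i==0 else 1):]:
            o=W[i][0]*(1-f)+W[i+1][0]*f;A=Slerp([0,1],R.concatenate([W[i][1],W[i+1][1]]))(f)
            p,M=tool_pose(o,A,a,sgn);qn,e,oe=IK(p,M,q,w=1e-2)
            out.append((i,f,np.abs(qn-q).max(),e,oe));q=qn
        if verbose:print(i,q.round(2),"err mm",max(x[3] for x in out if x[0]==i)*1e3,"rad",max(x[4] for x in out if x[0]==i),"maxstep",max(x[2] for x in out if x[0]==i))
E
python3 - <<'E'
from sim import *
q0=np.array(json.loads(open("log.jsonl").read().splitlines()[-1])["q"])
for ad in(15,20):
  for sgn in(-1,1):
    print(ad,sgn)
    p,M=tool_pose(np.array([.499,-.316,.13]),R.from_euler('z',np.radians(-4.8)),np.radians(ad),sgn)
    q1=q0.copy()
    if sgn==1:q1[6]+=np.pi
    q,e,o=IK(p,M,q1,w=1e-2);print(q.round(2),e,o)
    path(ad,sgn,q)
E
```

```text
15 -1
[ 0.6   0.83 -0.05  1.81 -0.31  0.29 -0.8 ] 9.878880970942506e-07 7.341856187548325e-06
0 [ 0.61  0.9  -0.08  1.83 -0.3   0.19 -0.8 ] err mm 0.001105874339278203 rad 6.166198260819552e-06 maxstep 0.2077880169400205
1 [-0.17  0.78  0.12  2.12 -1.44  0.02 -0.39] err mm 3.8736877883961127 rad 0.022175891717172675 maxstep 1.02943427862118
2 [-0.16  0.91  0.1   2.06 -1.44  0.02 -0.4 ] err mm 13.19711143806557 rad 0.07764366766612359 maxstep 0.01601160616610986
3 [-0.29  0.92  0.14  2.04 -1.44  0.02 -0.52] err mm 12.889592218616622 rad 0.07590775759439809 maxstep 0.017091949835240705
4 [-0.29  0.91  0.14  2.05 -1.44  0.02 -0.51] err mm 10.0639152092336 rad 0.05974038501569357 maxstep 0.0017556020830005181
5 [-0.76  1.04  0.75  2.03 -1.22  0.29 -0.87] err mm 7.35111007695861 rad 0.04338647537835915 maxstep 0.14608528626127165
6 [-1.01  1.26  1.15  1.87 -0.91  0.62 -1.24] err mm 0.0012934241926407907 rad 7.309558345992377e-06 maxstep 0.07186157497142709
7 [-1.12  1.45  1.34  1.69 -0.7   0.87 -1.46] err mm 0.00041267523866221915 rad 2.257388071927159e-06 maxstep 0.03430001824162843
8 [-
[... 4682 characters left out ...]
9998873054296714e-05 maxstep 0.17014629144564297
7 [-1.16  1.48  1.37  1.77 -0.8   0.77  1.77] err mm 0.0005979276012458587 rad 3.328040184896504e-06 maxstep 0.04037980630932625
8 [-1.21  1.65  1.5   1.58 -0.61  1.01  1.62] err mm 0.000298411660213396 rad 1.5809481897731863e-06 maxstep 0.03104014841902003
9 [-1.22  1.75  1.5   1.37 -0.39  1.19  1.47] err mm 0.0002480614358920425 rad 1.216196370165881e-06 maxstep 0.031190595489675288
10 [-1.2   1.86  1.5   1.17 -0.21  1.39  1.4 ] err mm 0.0002357937894370273 rad 1.0105851725418818e-06 maxstep 0.025906040746868086
11 [-1.16  1.96  1.5   0.96 -0.04  1.59  1.39] err mm 0.0002709382857869868 rad 1.0003029814813192e-06 maxstep 0.025667195395806752
```

Run:
```python
from sim import *
q0=np.array(json.loads(open("log.jsonl").read().splitlines()[-1])["q"])
for ad in(5,9):
    print(ad)
    p,M=tool_pose(np.array([.499,-.316,.13]),R.from_euler('z',np.radians(-4.8)),np.radians(ad),-1)
    q,e,o=IK(p,M,q0,w=1e-2);print(q.round(2),e,o)
    path(ad,-1,q)
```

```text
5
[ 0.48  0.87  0.09  1.65 -0.2   0.56 -0.95] 2.487989846808901e-06 1.5345343056064045e-05
0 [ 0.49  0.93  0.07  1.67 -0.2   0.48 -0.94] err mm 0.0008952889251925742 rad 4.617136669726469e-06 maxstep 0.19281792903104167
1 [-0.19  0.81  0.2   1.98 -0.43  0.31 -1.39] err mm 0.0004778206311976108 rad 2.729989864048816e-06 maxstep 0.09958934300135942
2 [-0.14  0.92  0.1   2.01 -0.46  0.14 -1.37] err mm 0.0001510268318979833 rad 7.46487649023822e-07 maxstep 0.021488832666022584
3 [-0.26  0.93  0.15  1.97 -0.49  0.18 -1.43] err mm 9.213352800188708e-05 rad 5.534191204460794e-07 maxstep 0.01539349366919221
4 [-0.26  0.92  0.16  1.97 -0.49  0.2  -1.43] err mm 1.5101455169532209e-05 rad 7.800342666683959e-08 maxstep 0.002154755789253615
5 [-0.61  0.98  0.55  1.86 -0.41  0.44 -1.63] err mm 0.00037713355287354695 rad 2.4640066386347273e-06 maxstep 0.05532247212017946
6 [-0.84  1.11  0.79  1.71 -0.3   0.71 -1.8 ] err mm 0.0002866910307188181 rad 1.6781797951206335e-06 maxstep 0.03854962299781295
7 [-0.96  1.25  0.93  1.53 -0.19  0.98 -1.93] err mm 0.000229242022121039 rad 1.195181576912587e-06 m
[... 1494 characters left out ...]
97662328012e-06 maxstep 0.045559483503497034
7 [-1.06  1.42  1.29  1.6  -0.6   0.99 -1.55] err mm 0.000309017861262313 rad 1.6455706893980515e-06 maxstep 0.030698841574158253
8 [-1.11  1.57  1.38  1.39 -0.45  1.22 -1.68] err mm 0.00024173126503310784 rad 1.1795847159923845e-06 maxstep 0.029576949490876858
9 [-1.1   1.7   1.44  1.17 -0.32  1.46 -1.76] err mm 0.00025633533540743127 rad 1.0343080762026186e-06 maxstep 0.029091685886926344
10 [-1.07  1.83  1.49  0.93 -0.19  1.69 -1.79] err mm 0.0003232804163022768 rad 1.1317572701096928e-06 maxstep 0.030377077419512677
11 [-1.    1.94  1.5   0.67 -0.02  1.92 -1.79] err mm 0.0005014030463726298 rad 1.535714492551019e-06 maxstep 0.03402389943282491
```

```bash
cat > go.py <<'E'
from kin import *
from cell import robot
def delta(p,M):
    s=robot.sense();d=(p-s["tool_pos"])*1000
    rv=(R.from_matrix(M)*R.from_quat(s["ee_rot"]).inv()).as_rotvec()
    print("d mm",d.round(1),"rv",rv.round(4),"deg",np.degrees(np.linalg.norm(rv)).round(1))
E
python3 - <<'E'
from go import *
T=R.from_euler('z',np.radians(-4.8))
for z in(.09,.036):delta(*tool_pose(np.array([.499,-.316,z]),T,np.radians(7)))
E
```

```text
d mm [ 22.8  -0.  -78.7] rv [-0.0409  0.2298 -0.0024] deg 13.4
d mm [  22.8   -0.  -132.7] rv [-0.0409  0.2298 -0.0024] deg 13.4
```

```bash
python3 -m crank '[10,0,-30,-0.02,0.12,-0.001,1, 23,0,-65,-0.041,0.23,-0.002,1, 23,0,-100,-0.041,0.23,-0.002,1, 23,0,-133,-0.041,0.23,-0.002,1, 23,0,-133,-0.041,0.23,-0.002,1]'; python3 log.py
python3 - <<'E'
from go import *
import cv2
T=R.from_euler('z',np.radians(-4.8))
delta(*tool_pose(np.array([.499,-.316,.036]),T,np.radians(7)))
print(robot.sense()["joint_positions"].round(2))
d=robot.get_image("scene");cv2.imwrite("pics/g1.png",cv2.resize(d["img"][60:220,40:260,::-1],None,fx=3.5,fy=3.5))
E
```

```text
time_s: 1.98
tool_pos: [0.5005, -0.3155, 0.015]
ee_rot: [-0.071, -0.704, 0.706, -0.013]
ft_force: [0.4, -0.2, 0.6]
finger_gap: 0.0852
d mm [ 0.8 -0.7  2.1] rv [-0.0019 -0.0032 -0.0004] deg 0.2
[ 0.52  1.02  0.04  1.71 -0.29  0.32 -0.85]
```

View pics/g1.png

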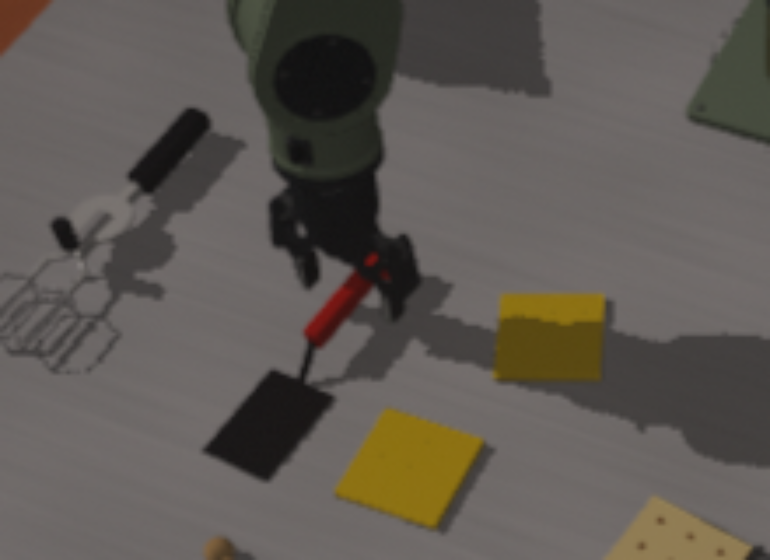

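The handle at crop (345,300) lies between the open fingers, clear of the whisk and the yellow squares. I'll close.

```bash
python3 -m crank '[0,0,2,0,0,0,0.5, 0,0,2,0,0,0,0.1, 0,0,2,0,0,0,0, 0,0,2,0,0,0,0, 0,0,2,0,0,0,0]' 100; python3 -m crank '[0,0,0,0,0,0,0, 0,0,0,0,0,0,0]' 100; python3 -m crank '[0,0,15,0,0,0,0, 0,0,35,0,0,0,0, 0,0,60,0,0,0,0, 0,0,60,0,0,0,0]' 100; python3 log.py
python3 - <<'E'
from go import *
import cv2
for n in("scene","top"):
    d=robot.get_image(n);np.savez(n+"1.npz",**d)
    c=d["img"][60:220,40:260,::-1] if n=="scene" else d["img"][90:250,330:480,::-1]
    cv2.imwrite(f"pics/l_{n}.png",cv2.resize(c,None,fx=3,fy=3))
a=cv2.imread("pics/l_scene.png");b=cv2.imread("pics/l_top.png");b=cv2.resize(b,(int(b.shape[1]*.3),int(b.shape[0]*.3))) if 0 else b
h=480;cv2.imwrite("pics/l.png",cv2.resize(np.hstack([a,b]),None,fx=.7,fy=.7))
E
```

```text
time_s: 2.65
tool_pos: [0.5013, -0.3162, 0.0193]
ee_rot: [-0.072, -0.703, 0.707, -0.013]
ft_force: [-3.0, 2.6, 12.4]
finger_gap: 0.0162
time_s: 2.9
tool_pos: [0.5013, -0.3162, 0.0193]
ee_rot: [-0.072, -0.703, 0.707, -0.013]
ft_force: [-1.9, 1.1, 2.7]
finger_gap: 0.0163
time_s: 3.4
tool_pos: [0.502, -0.3166, 0.0815]
ee_rot: [-0.073, -0.703, 0.707, -0.014]
ft_force: [-0.3, -0.6, -0.9]
finger_gap: 0.0164
```

View pics/l.png

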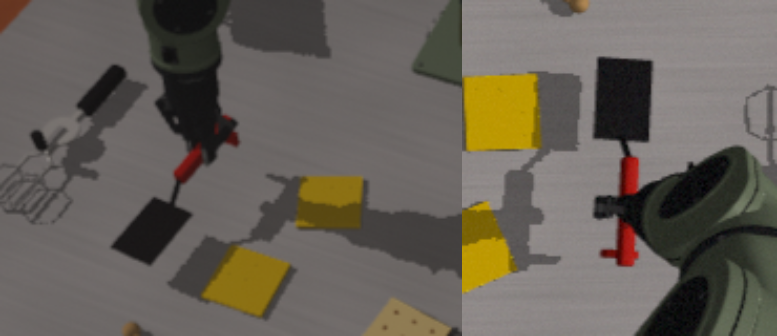

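The turner is lifted in the jaws, and its blade is free of the table at (622,100) in the right panel. Next I measure the blade relative to the tool.

```bash
cat > blade.py <<'E'
from h import *
from kin import *
from cell import robot
def blade(n,d,s,zlo=.03,r=.16):
    P=cloud(d);hsv=np.asarray(d["img"]).max(2)
    M=R.from_quat(s["ee_rot"]).as_matrix();Q=(P-s["tool_pos"])@M  # tool coords
    return P,Q,hsv
if __name__=="__main__":
    s=robot.sense()
    for n in("top","scene"):
        d=np.load(n+"1.npz");P,Q,v=blade(n,d,s)
        m=(v<55)&(P[...,0]>.57)&(P[...,0]<.72)&(P[...,1]<-.26)&(P[...,1]>-.42)&(P[...,2]>.035)&(P[...,2]<.10)
        m=cv2.morphologyEx(m.astype(np.uint8),cv2.MORPH_OPEN,np.ones((4,4)))>0
        B=P[m];c=B.mean(0);u,sv,vt=np.linalg.svd(B-c);nrm=vt[2]*np.sign(vt[2][2])
        print(n,m.sum(),"c",c.round(4),"normal",nrm.round(4),rect(B),"rms",sv[2]/len(B)**.5)
E
python3 blade.py
python3 - <<'E'
from go import *
s=robot.sense();M=R.from_quat(s["ee_rot"]).as_matrix();print(M.round(4),s["tool_pos"])
E
```

```text
top 952 c [ 0.6312 -0.3264  0.0734] normal [ 0.0023 -0.9389  0.3442] ((577.2207641601562, -140.551025390625), (115.88520812988281, 537.4207763671875), 16.443939208984375) rms 0.01825973072346472
scene 586 c [ 0.6454 -0.3244  0.0615] normal [-0.0651 -0.0444  0.9969] ((635.5404052734375, -325.6365051269531), (70.68684387207031, 122.19102478027344), 84.84341430664062) rms 0.009938311354524195
[[-9.892e-01  1.208e-01 -8.350e-02]
 [ 8.290e-02 -9.800e-03 -9.965e-01]
 [-1.212e-01 -9.926e-01 -3.000e-04]] [ 0.50126336 -0.31608904  0.07944565]
```

Run:
```python
from blade import *
for n in("top","scene"):
    d=np.load(n+"1.npz");P,Q,v=blade(n,d,robot.sense())
    m=(v<55)&(P[...,0]>.57)&(P[...,0]<.72)&(P[...,1]<-.26)&(P[...,1]>-.40)&(P[...,2]>.035)&(P[...,2]<.10)
    k,l,st,_=cv2.connectedComponentsWithStats(m.astype(np.uint8));i=1+st[1:,4].argmax();m=cv2.morphologyEx((l==i).astype(np.uint8),cv2.MORPH_OPEN,np.ones((7,7)))>0
    B=P[m]
    for _ in range(4):
        A=np.c_[B[:,:2]-B[:,:2].mean(0),np.ones(len(B))];x=np.linalg.lstsq(A,B[:,2],rcond=None)[0];r=B[:,2]-A@x;B=B[abs(r)<2.5*r.std()]
    print(n,len(B),"c",B.mean(0).round(4),"slope xy",x[:2].round(4),"+-",(r.std()/(len(B)**.5*.025)).round(4),rect(B))
```

```text
top 871 c [ 0.6361 -0.328   0.0629] slope xy [-0.0058  0.006 ] +- 0.0031 ((636.0134887695312, -327.82720947265625), (69.59764099121094, 103.82575988769531), 86.75975799560547)
scene 544 c [ 0.6438 -0.328   0.0631] slope xy [0.0148 0.0196] +- 0.0039 ((643.545654296875, -329.0992736816406), (71.84349060058594, 105.96807098388672), 87.3888931274414)
```

```bash
cat > tgt.py <<'E'
from go import *
# rigid tool-in-turner from measurement
P0=np.array([.50126,-.31609,.07945]);M0=np.array([[-9.892e-01,1.208e-01,-8.350e-02],[8.290e-02,-9.8e-03,-9.965e-01],[-1.212e-01,-9.926e-01,-3e-04]])
M0=R.from_matrix(M0).as_matrix()
TN=R.from_euler('z',np.radians(-4.9));ON=np.array([.499,-.3159,.07945+.0167])
MT=TN.inv().as_matrix()@M0;PT=TN.inv().apply(P0-ON)
def tool(o,TR): return o+TR.apply(PT),TR.as_matrix()@MT
def turner_now():
    s=robot.sense();A=R.from_quat(s["ee_rot"]).as_matrix()@MT.T
    o=s["tool_pos"]-A@PT;rk=RR.inv()
    print("turner in rack mm",(rk.apply(o-RO)*1000).round(1),"rotvec deg",np.degrees((rk*R.from_matrix(A)).as_rotvec()).round(1),"q",s["joint_positions"].round(2),"t",s["time_s"])
E
python3 - <<'E'
from tgt import *
turner_now()
t=lambda y,zb:tool(*turner_pose(0,ox=-138,oy=y,zb=zb))
delta(*t(-165,63));delta(*t(-165,22));delta(*t(-110,22))
E
```

```text
turner in rack mm [ -87.9 -473.5   96.1] rotvec deg [-0.  -0.   4.7] q [ 0.5   0.91  0.08  1.7  -0.28  0.44 -0.87] t 3.5
d mm [ 2.000e+00  3.123e+02 -1.000e-01] rv [ 0.      0.     -0.0821] deg 4.7
d mm [  2.  312.3 -41.1] rv [ 0.      0.     -0.0821] deg 4.7
d mm [ 11.2 366.6 -41.1] rv [ 0.      0.     -0.0821] deg 4.7
```

```bash
python3 -m crank '[0,20,0,0,0,-0.01,0, 0,50,0,0,0,-0.02,0, 0,80,0,0,0,-0.04,0, 0,115,0,0,0,-0.05,0, 1,150,0,0,0,-0.06,0]' 100; python3 -m crank '[1,35,0,0,0,-0.01,0, 1,70,0,0,0,-0.02,0, 1,105,0,0,0,-0.02,0, 1,135,0,0,0,-0.02,0, 1,160,0,0,0,-0.02,0]' 100;  python3 -m crank '[0,0,0,0,0,0,0]'; python3 log.py
python3 - <<'E'
from tgt import *
turner_now()
t=lambda y,zb:tool(*turner_pose(0,ox=-138,oy=y,zb=zb))
delta(*t(-165,22));delta(*t(-110,22))
E
```

```text
time_s: 4.12
tool_pos: [0.5018, -0.165, 0.0788]
ee_rot: [-0.093, -0.701, 0.707, 0.008]
ft_force: [0.0, 1.0, -1.3]
finger_gap: 0.0165
time_s: 4.75
tool_pos: [0.5024, -0.0037, 0.0782]
ee_rot: [-0.1, -0.7, 0.707, 0.016]
ft_force: [0.3, 0.5, -1.4]
finger_gap: 0.0162
time_s: 4.88
tool_pos: [0.502, -0.002, 0.0776]
ee_rot: [-0.098, -0.7, 0.707, 0.015]
ft_force: [0.1, -0.5, -1.0]
finger_gap: 0.0166
turner in rack mm [-139.4 -163.5   94.3] rotvec deg [0.  0.2 0.3] q [-0.16  0.84  0.16  2.03 -0.54  0.18 -1.27] t 4.875
d mm [  1.2  -1.8 -39.3] rv [-0.0007 -0.0035 -0.0049] deg 0.3
d mm [ 10.4  52.5 -39.3] rv [-0.0007 -0.0035 -0.0049] deg 0.3
```

```bash
python3 -m crank '[1,-2,-13,0,-0.003,-0.005,0, 1,-2,-26,0,-0.003,-0.005,0, 1,-2,-39,0,-0.003,-0.005,0, 1,-2,-39,0,-0.003,-0.005,0]'; python3 log.py
python3 - <<'E'
from tgt import *
import cv2
turner_now()
t=lambda y,zb:tool(*turner_pose(0,ox=-138,oy=y,zb=zb))
delta(*t(-110,22))
out=[]
for n,b in(("top",(90,200,190,330)),("scene",(170,290,150,290))):
    d=robot.get_image(n);np.savez(n+"2.npz",**d);out.append(cv2.resize(d["img"][b[0]:b[1],b[2]:b[3],::-1],(392,320),interpolation=cv2.INTER_CUBIC))
cv2.imwrite("pics/p2.png",np.hstack(out))
E
```

```text
time_s: 5.38
tool_pos: [0.5025, -0.0044, 0.0376]
ee_rot: [-0.101, -0.7, 0.707, 0.017]
ft_force: [0.4, -0.6, -0.8]
finger_gap: 0.0164
turner in rack mm [-138.6 -165.7   54.3] rotvec deg [ 0.   0.1 -0. ] q [-0.12  0.92  0.08  2.05 -0.55  0.07 -1.26] t 5.375
d mm [ 9.9 54.8  0.7] rv [-0.0008 -0.0022  0.0008] deg 0.1
```

View pics/p2.png

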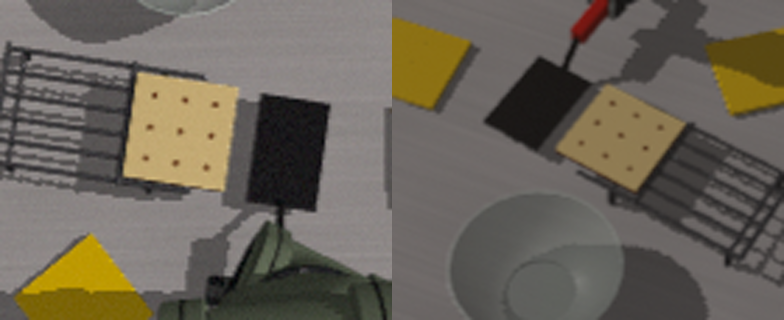

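The blade at left-crop (288,152) lies parallel to the biscuit's overhanging edge at (230,138), with a gap of about 22 mm. One numeric check before inserting.

Run:
```python
from blade import *
for n in("top","scene"):
    d=np.load(n+"2.npz");P,_,v=blade(n,d,robot.sense())
    Q=RR.inv().apply((P-RO).reshape(-1,3)).reshape(P.shape)*1000
    m=(v<60)&(abs(Q[...,0])<75)&(Q[...,1]<-115)&(Q[...,1]>-215)&(Q[...,2]>8)&(Q[...,2]<45)
    k,l,st,_=cv2.connectedComponentsWithStats(m.astype(np.uint8));i=1+st[1:,4].argmax();m=cv2.morphologyEx((l==i).astype(np.uint8),cv2.MORPH_OPEN,np.ones((7,7)))>0
    B=Q[m];A=np.c_[B[:,:2]-B[:,:2].mean(0),np.ones(len(B))];x=np.linalg.lstsq(A,B[:,2],rcond=None)[0]
    print(n,len(B),"mean",B.mean(0).round(1),"min",B.min(0).round(1),"max",B.max(0).round(1),"slope",x[:2].round(3),cv2.minAreaRect(B[:,:2].astype(np.float32)))
    h=cv2.cvtColor(d["img"],cv2.COLOR_RGB2HSV);c=(h[...,0]>12)&(h[...,0]<24)&(h[...,1]>60)&(h[...,2]>120)&(abs(Q[...,0])<70)&(abs(Q[...,1]+58)<70)&(Q[...,2]>25)&(h[...,1]<190)
    C=Q[c];print("biscuit",C.mean(0).round(1),C.min(0).round(1),C.max(0).round(1),cv2.minAreaRect(C[:,:2].astype(np.float32)))
```

```text
top 910 mean [  -2.6 -165.4   20.4] min [ -56.5 -199.8   12.6] max [  50.9 -130.9   33.3] slope [-0.007  0.005] ((-2.8315696716308594, -165.31997680664062), (107.37210083007812, 68.88885498046875), 0.0008219104493036866)
biscuit [ -0.9 -57.2  42.4] [ -50.8 -106.7   33.7] [49.7 -7.8 50.7] ((-0.5136909484863281, -57.3157844543457), (100.40410614013672, 98.84159851074219), 0.226236030459404)
scene 596 mean [   9.2 -166.    19.3] min [ -47.4 -201.4   11.8] max [  59.9 -128.5   28.1] slope [-0.007  0.01 ] ((5.579189300537109, -162.99566650390625), (72.60861206054688, 106.58903503417969), 86.43941497802734)
biscuit [  7.1 -57.5  40.8] [ -45.6 -106.7   31.5] [56.6 -9.  47.4] ((5.3746490478515625, -57.85112762451172), (97.71647644042969, 101.87135314941406), 89.44962310791016)
```

```bash
python3 -m crank '[3,14,0.5,0,0,0,0, 5,28,0.5,0,0,0,0, 8,42,0.5,0,-0.002,0.001,0, 10,55,0.5,0,-0.002,0.001,0, 10,55,0.5,0,-0.002,0.001,0]'; python3 log.py
python3 - <<'E'
from tgt import *
turner_now()
delta(*tool(*turner_pose(0,ox=-138,oy=-110,zb=22)))
for ph in(0,10,20,30,40):
    print(ph);delta(*tool(*turner_pose(np.radians(ph),ox=-138,oy=-110,zb=32.5,piv=(-6,34))))
E
```

```text
time_s: 6.1
tool_pos: [0.513, 0.0521, 0.039]
ee_rot: [-0.101, -0.7, 0.706, 0.014]
ft_force: [-0.3, -0.6, -1.1]
finger_gap: 0.0163
turner in rack mm [-137.7 -108.3   55.7] rotvec deg [ 0.1 -0.1  0.1] q [-0.26  0.93  0.14  2.   -0.6   0.12 -1.33] t 6.1
d mm [-0.6 -1.6 -0.7] rv [-0.0009  0.0013 -0.0024] deg 0.2
0
d mm [-0.6 -1.6  9.8] rv [-0.0009  0.0013 -0.0024] deg 0.2
10
d mm [ 0.1  2.5 27.6] rv [-0.173   0.0302 -0.0025] deg 10.1
20
d mm [ 1.3  9.6 44.4] rv [-0.3451  0.0591 -0.0026] deg 20.1
30
d mm [ 3.  19.4 59.8] rv [-0.5173  0.088  -0.0027] deg 30.1
40
d mm [ 5.  31.8 73.1] rv [-0.6894  0.1169 -0.0028] deg 40.1
```

```bash
python3 -m crank '[-0.5,-1.5,5,0,0,-0.002,0, -0.5,-1.5,10,0,0,-0.002,0, -0.2,0.3,19,-0.087,0.0155,-0.002,0, 0.1,2.5,27.6,-0.173,0.030,-0.002,0, 0.1,2.5,27.6,-0.173,0.030,-0.002,0]'; python3 log.py
python3 - <<'E'
from tgt import *
import cv2
turner_now()
for ph in(20,30,40,50):
    print(ph);delta(*tool(*turner_pose(np.radians(ph),ox=-138,oy=-110,zb=32.5,piv=(-6,34))))
out=[]
for n,b in(("top",(90,200,190,330)),("scene",(170,290,150,290))):
    d=robot.get_image(n);out.append(cv2.resize(d["img"][b[0]:b[1],b[2]:b[3],::-1],(392,320),interpolation=cv2.INTER_CUBIC))
cv2.imwrite("pics/p3.png",np.hstack(out))
E
```

```text
time_s: 6.72
tool_pos: [0.5129, 0.055, 0.067]
ee_rot: [-0.091, -0.636, 0.766, 0.016]
ft_force: [-1.6, -6.2, -1.9]
finger_gap: 0.0161
turner in rack mm [-138.3 -102.5   83.5] rotvec deg [-10.1  -0.1   0.1] q [-0.54  0.95  0.48  1.94 -0.57  0.32 -1.44] t 6.725
20
d mm [ 1.5  6.6 16.5] rv [-0.1698  0.0293 -0.002 ] deg 9.9
30
d mm [ 3.1 16.5 31.8] rv [-0.3419  0.0582 -0.0021] deg 19.9
40
d mm [ 5.2 28.8 45.2] rv [-0.5141  0.0871 -0.0021] deg 29.9
50
d mm [ 7.6 43.3 56.2] rv [-0.6862  0.1161 -0.0021] deg 39.9
```

View pics/p3.png

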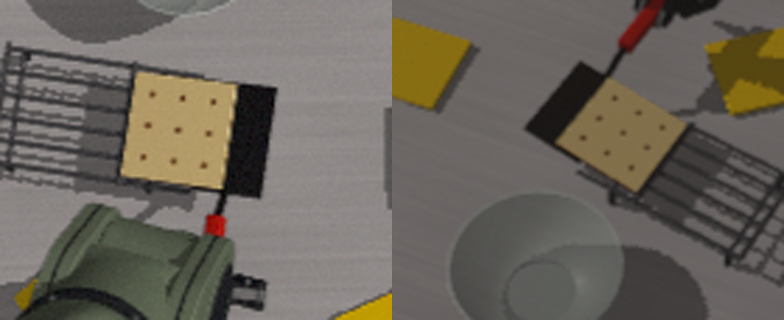

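The blade (left crop (258,140)) is under the overhang and the biscuit has begun to lift. Continuing.

```bash
python3 -m crank '[0.5,3,8.5,-0.085,0.0145,-0.001,0, 1.5,6.6,16.5,-0.17,0.029,-0.002,0, 2.2,11.5,24.4,-0.256,0.0435,-0.002,0, 3,16.5,31.8,-0.342,0.058,-0.002,0, 3,16.5,31.8,-0.342,0.058,-0.002,0]'; python3 log.py
python3 - <<'E'
from tgt import *
import cv2
turner_now();print(robot.sense()["ft_force"])
for ph in(40,50,60,70):
    print(ph);delta(*tool(*turner_pose(np.radians(ph),ox=-138,oy=-110,zb=32.5,piv=(-6,34))))
out=[]
for n,b in(("top",(90,200,190,330)),("scene",(170,290,150,290))):
    d=robot.get_image(n);out.append(cv2.resize(d["img"][b[0]:b[1],b[2]:b[3],::-1],(392,320),interpolation=cv2.INTER_CUBIC))
cv2.imwrite("pics/p4.png",np.hstack(out))
E
```

```text
time_s: 7.45
tool_pos: [0.5156, 0.0704, 0.0979]
ee_rot: [-0.071, -0.496, 0.865, 0.02]
ft_force: [-0.6, -3.2, 1.1]
finger_gap: 0.0165
turner in rack mm [-138.2  -81.5  112.4] rotvec deg [-29.9   0.1  -0. ] q [-0.88  1.13  0.88  1.74 -0.42  0.68 -1.69] t 7.45
[-0.56185464 -3.20629506  1.1357534 ]
40
d mm [ 2.5 13.4 14.3] rv [-0.1738  0.0285  0.0011] deg 10.1
50
d mm [ 4.9 27.8 25.3] rv [-0.3458  0.0577  0.0012] deg 20.1
60
d mm [ 7.7 43.9 33.6] rv [-0.5179  0.0869  0.0013] deg 30.1
70
d mm [10.6 61.2 38.9] rv [-0.69    0.1161  0.0013] deg 40.1
```

View pics/p4.png

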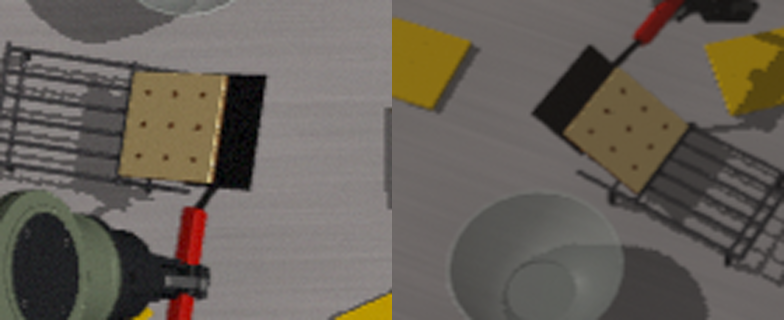

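```bash
python3 -m crank '[1.2,6.5,7.5,-0.087,0.0145,0,0, 2.5,13.4,14.3,-0.174,0.0285,0.001,0, 3.7,20.5,20,-0.26,0.043,0.001,0, 4.9,27.8,25.3,-0.346,0.058,0.001,0, 4.9,27.8,25.3,-0.346,0.058,0.001,0]'; python3 log.py
python3 - <<'E'
from tgt import *
import cv2
turner_now();print(robot.sense()["ft_force"])
for ph in(60,70,75,80,90):
    print(ph);delta(*tool(*turner_pose(np.radians(ph),ox=-138,oy=-110,zb=32.5,piv=(-6,34))))
out=[]
for n,b in(("top",(90,200,190,330)),("scene",(170,290,150,290))):
    d=robot.get_image(n);out.append(cv2.resize(d["img"][b[0]:b[1],b[2]:b[3],::-1],(392,320),interpolation=cv2.INTER_CUBIC))
cv2.imwrite("pics/p5.png",np.hstack(out))
E
```

```text
time_s: 8.18
tool_pos: [0.5204, 0.0966, 0.1228]
ee_rot: [-0.049, -0.34, 0.939, 0.023]
ft_force: [-1.5, -4.8, 3.3]
finger_gap: 0.0162
turner in rack mm [-137.7  -50.5  133.6] rotvec deg [-49.8   0.1  -0.1] q [-1.02  1.34  1.06  1.49 -0.26  1.04 -1.86] t 8.175
[-1.4818486  -4.75178613  3.34354434]
60
d mm [ 2.8 17.8  8.7] rv [-0.175   0.0288  0.0028] deg 10.2
70
d mm [ 5.7 35.1 14. ] rv [-0.347   0.0581  0.0029] deg 20.2
75
d mm [ 7.2 44.  15.5] rv [-0.4331  0.0728  0.0029] deg 25.2
80
d mm [ 8.7 53.  16.2] rv [-0.5191  0.0875  0.0029] deg 30.2
90
d mm [11.8 71.1 15.2] rv [-0.6911  0.1168  0.003 ] deg 40.2
```

View pics/p5.png

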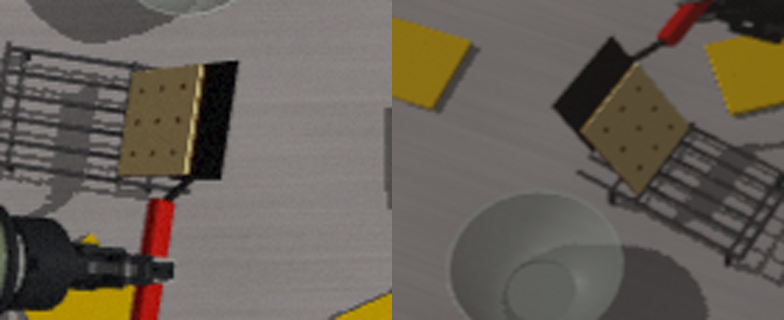

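```bash
python3 -m crank '[1.4,8.7,4.7,-0.087,0.0145,0.001,0, 2.8,17.8,8.7,-0.175,0.029,0.003,0, 4.2,26.5,11.7,-0.26,0.0435,0.003,0, 5.7,35.1,14,-0.347,0.058,0.003,0, 7.2,44,15.5,-0.433,0.073,0.003,0]'; python3 log.py
python3 - <<'E'
from tgt import *
import cv2
turner_now();print(robot.sense()["ft_force"])
for ph in(80,85,90,95,100):
    t=tool(*turner_pose(np.radians(ph),ox=-138,oy=-110,zb=32.5,piv=(-6,34)))
    q,e,o=IK(*t,robot.sense()["joint_positions"],w=1e-2);print(ph,q.round(2),e*1e3,o);delta(*t)
out=[]
for n,b in(("top",(90,200,190,330)),("scene",(170,290,150,290))):
    d=robot.get_image(n);out.append(cv2.resize(d["img"][b[0]:b[1],b[2]:b[3],::-1],(392,320),interpolation=cv2.INTER_CUBIC))
cv2.imwrite("pics/p6.png",np.hstack(out))
E
```

```text
time_s: 8.9
tool_pos: [0.5279, 0.1391, 0.1393]
ee_rot: [-0.018, -0.131, 0.991, 0.024]
ft_force: [-2.7, -2.5, 7.1]
finger_gap: 0.0166
turner in rack mm [-137.4   -3.9  143.7] rotvec deg [-74.8   0.1  -0.2] q [-1.06  1.59  1.17  1.12 -0.08  1.49 -1.96] t 8.9
[-2.67524697 -2.46624956  7.05330641]
80 [-1.06  1.64  1.18  1.04 -0.05  1.58 -1.97] 0.0008581649409392826 3.128237504648615e-06
d mm [ 1.3 10.5 -0.3] rv [-0.0888  0.0152  0.0033] deg 5.2
85 [-1.05  1.69  1.2   0.95 -0.01  1.67 -1.96] 0.0018475041500330195 6.451333990426615e-06
d mm [ 2.8 19.5 -0.4] rv [-0.1748  0.0299  0.0032] deg 10.2
90 [-1.03  1.74  1.22  0.87  0.03  1.76 -1.96] 0.0030519425226445372 1.0180461028782535e-05
d mm [ 4.3 28.5 -1.3] rv [-0.2608  0.0446  0.0032] deg 15.2
95 [-1.01  1.79  1.24  0.77  0.06  1.85 -1.94] 0.004581252256030646 1.456544722108489e-05
d mm [ 5.8 37.4 -3. ] rv [-0.3468  0.0593  0.0032] deg 20.2
100 [-0.99  1.84  1.26  0.68  0.1   1.94 -1.91] 0.00663466051034552 2.0060324468731513e-05
d mm [ 7.3 46.1 -5.5] rv [-0.4328  0.074   0.0032] deg 25.2
```

View pics/p6.png

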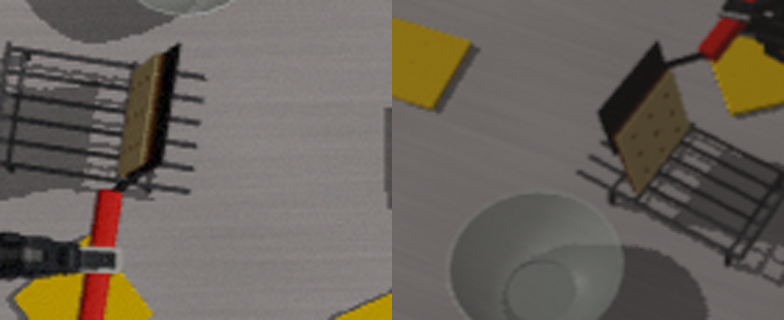

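```bash
python3 -m crank '[1.3,10.5,0,-0.089,0.015,0.003,0, 2.8,19.5,0,-0.175,0.03,0.003,0, 4.3,28.5,-1,-0.261,0.0446,0.003,0, 5,33,-1.5,-0.30,0.052,0.003,0, 5.8,37.4,-2,-0.347,0.059,0.003,0]'; python3 log.py
python3 - <<'E'
from tgt import *
import cv2
turner_now();print(robot.sense()["ft_force"])
out=[]
for n,b in(("top",(90,200,190,330)),("scene",(170,290,150,290))):
    d=robot.get_image(n);out.append(cv2.resize(d["img"][b[0]:b[1],b[2]:b[3],::-1],(392,320),interpolation=cv2.INTER_CUBIC))
cv2.imwrite("pics/p7.png",np.hstack(out))
E
```

```text
time_s: 9.62
tool_pos: [0.5344, 0.1754, 0.1378]
ee_rot: [0.008, 0.044, 0.999, 0.024]
ft_force: [-1.1, 0.8, 9.3]
finger_gap: 0.0164
turner in rack mm [-137.1   33.5  136.4] rotvec deg [-95.1   0.1  -0.1] q [-1.01  1.79  1.23  0.78  0.07  1.85 -1.94] t 9.625
[-1.14569444  0.80868734  9.33192441]
```

View pics/p7.png

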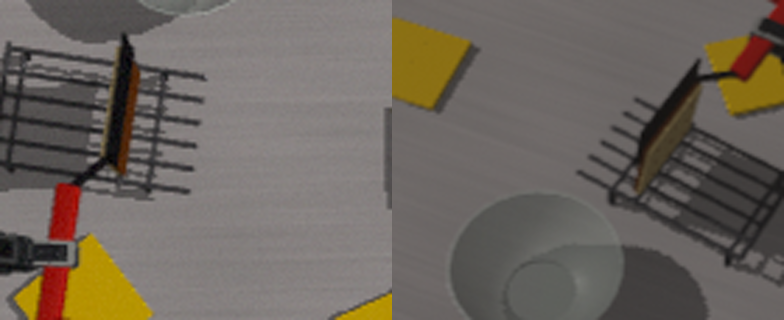

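```bash
python3 -m crank '[1,6,-0.5,-0.02,0.004,0,0, 2,12,-1,-0.04,0.007,0,0, 3,18,-1.5,-0.05,0.009,0,0, 4,24,-2,-0.05,0.009,0,0, 4,24,-2,-0.05,0.009,0,0]'; python3 log.py
python3 - <<'E'
from tgt import *
import cv2
turner_now();print(robot.sense()["ft_force"])
out=[]
for n,b in(("top",(90,200,190,330)),("scene",(170,290,150,290))):
    d=robot.get_image(n);out.append(cv2.resize(d["img"][b[0]:b[1],b[2]:b[3],::-1],(392,320),interpolation=cv2.INTER_CUBIC))
cv2.imwrite("pics/p8.png",np.hstack(out))
E
```

```text
time_s: 10.35
tool_pos: [0.5392, 0.198, 0.1351]
ee_rot: [0.013, 0.067, 0.997, 0.025]
ft_force: [0.6, -0.3, -1.0]
finger_gap: 0.0163
turner in rack mm [-136.2   56.4  132.8] rotvec deg [-97.9   0.4   0. ] q [-0.97  1.82  1.25  0.6   0.1   1.99 -1.91] t 10.35
[ 0.55259576 -0.30439262 -0.98709268]
```

View pics/p8.png

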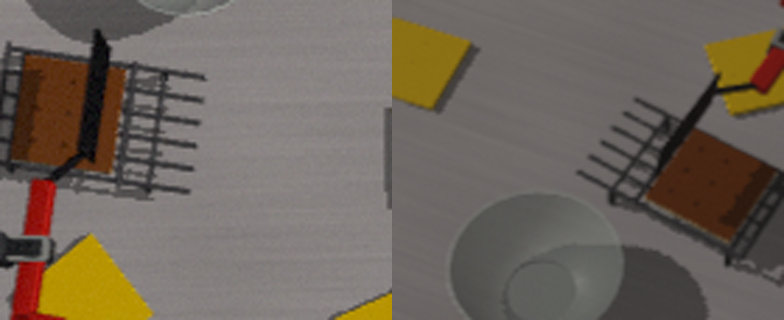

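The biscuit lies brown face up at left-crop (70,110), and the blade is above and clear of it. I'll retreat now.

Run:
```python
from tgt import *
def t(y,z,ph):return tool(RO+RR.apply(np.array([-138,y,z])/1000),RR*R.from_euler('x',-np.radians(ph)))
for y,z,ph in((25,135,90),(-15,135,80),(-55,135,70),(-95,135,60),(-125,135,50)):
    print(y,z,ph);delta(*t(y,z,ph))
```

```text
25 135 90
d mm [ -6.6 -31.1  -0.3] rv [ 0.1365 -0.0264  0.0033] deg 8.0
-15 135 80
d mm [-13.3 -70.3  -3.2] rv [ 0.3086 -0.0558  0.003 ] deg 18.0
-55 135 70
d mm [ -19.8 -109.    -6. ] rv [ 0.4806 -0.0851  0.0027] deg 28.0
-95 135 60
d mm [ -26.3 -147.2   -8.7] rv [ 0.6527 -0.1145  0.0024] deg 38.0
-125 135 50
d mm [ -31.  -175.1  -11. ] rv [ 0.8247 -0.1438  0.002 ] deg 48.0
```

```bash
python3 -m crank '[-6.6,-31,0,0.137,-0.026,0.003,0, -13,-70,-3,0.309,-0.056,0.003,0, -20,-109,-6,0.48,-0.085,0.003,0, -26,-147,-8,0.653,-0.115,0.002,0, -31,-175,-10,0.825,-0.144,0.002,0]'; python3 log.py
python3 - <<'E'
from tgt import *
turner_now()
def t(y,z,ph):return tool(RO+RR.apply(np.array([-138,y,z])/1000),RR*R.from_euler('x',-np.radians(ph)))
for y,z,ph in((-145,130,40),(-165,125,30),(-185,120,20),(-205,115,10),(-225,110,0)):
    print(y,z,ph);delta(*t(y,z,ph))
E
```

```text
time_s: 11.08
tool_pos: [0.5067, 0.0222, 0.1252]
ee_rot: [-0.046, -0.318, 0.947, 0.021]
ft_force: [2.4, -1.4, -1.4]
finger_gap: 0.0163
turner in rack mm [-139.  -125.5  135.3] rotvec deg [-52.5  -0.   -0. ] q [-0.98  1.33  1.05  1.67 -0.21  0.85 -1.83] t 11.075
-145 130 40
d mm [ -1.9 -16.9  -7.9] rv [ 2.16e-01 -3.58e-02 -2.00e-04] deg 12.5
-165 125 30
d mm [ -4.8 -34.2 -14.6] rv [ 3.881e-01 -6.490e-02 -1.000e-04] deg 22.5
-185 120 20
d mm [ -7.7 -51.3 -20.8] rv [ 5.602e-01 -9.400e-02 -1.000e-04] deg 32.5
-205 115 10
d mm [-10.6 -68.3 -26.6] rv [ 0.7323 -0.1231 -0.    ] deg 42.5
-225 110 0
d mm [-13.4 -85.2 -31.9] rv [ 9.044e-01 -1.522e-01  1.000e-04] deg 52.5
```

```bash
python3 -m crank '[-2,-17,-8,0.18,-0.03,0,0, -5,-34,-15,0.36,-0.06,0,0, -8,-51,-21,0.54,-0.09,0,0, -11,-68,-26,0.72,-0.121,0,0, -13.5,-85,-32,0.904,-0.152,0,0]'; python3 log.py;  python3 - <<'E'
from tgt import *
turner_now()
for z in(.08,.037):delta(*tool(np.array([.499,-.316,z]),TN))
E
```

```text
time_s: 11.7
tool_pos: [0.4926, -0.0533, 0.0924]
ee_rot: [-0.088, -0.645, 0.759, 0.023]
ft_force: [0.2, -0.3, -2.4]
finger_gap: 0.0166
turner in rack mm [-140.  -213.1  108.9] rotvec deg [-8.8  0.9 -0. ] q [-0.26  0.85  0.36  2.02 -0.42  0.25 -1.35] t 11.7
d mm [   8.6 -262.9  -29.1] rv [ 0.1509 -0.0354  0.0824] deg 10.1
d mm [   8.6 -262.9  -72.1] rv [ 0.1509 -0.0354  0.0824] deg 10.1
```

```bash
python3 -m crank '[2,-25,-2,0.075,-0.018,0.02,0, 3,-55,-5,0.15,-0.035,0.04,0, 5,-85,-10,0.15,-0.035,0.06,0, 6,-120,-15,0.15,-0.035,0.082,0, 8,-155,-20,0.15,-0.035,0.082,0]'; python3 -m crank '[0,-35,-2,0,0,0,0, 0,-70,-5,0,0,0,0, 0,-95,-8,0,0,0,0, 0,-108,-8,0,0,0,0, 0,-108,-8,0,0,0,0]'; python3 log.py;  python3 - <<'E'
from tgt import *
import cv2
turner_now()
for z in(.08,.045,.036):delta(*tool(np.array([.499,-.316,z]),TN))
for n in("top","scene"):
    d=robot.get_image(n);np.savez(n+"3.npz",**d);cv2.imwrite(f"pics/r_{n}.png",d["img"][:,:,::-1])
E
```

```text
time_s: 12.32
tool_pos: [0.5001, -0.2096, 0.0726]
ee_rot: [-0.073, -0.703, 0.707, -0.013]
ft_force: [0.4, 0.1, -1.6]
finger_gap: 0.0162
time_s: 12.95
tool_pos: [0.4998, -0.3176, 0.0647]
ee_rot: [-0.073, -0.703, 0.707, -0.013]
ft_force: [0.9, 0.4, -0.9]
finger_gap: 0.0166
turner in rack mm [ -89.1 -475.2   81.4] rotvec deg [-0.  -0.   4.6] q [ 0.52  0.93  0.04  1.71 -0.22  0.4  -0.91] t 12.95
d mm [ 1.5  1.4 -1.4] rv [0.0009 0.0005 0.0011] deg 0.1
d mm [  1.5   1.4 -36.4] rv [0.0009 0.0005 0.0011] deg 0.1
d mm [  1.5   1.4 -45.4] rv [0.0009 0.0005 0.0011] deg 0.1
```

View pics/r_top.png

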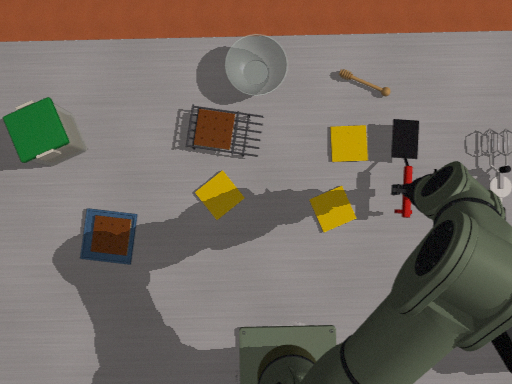

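View pics/r_scene.png

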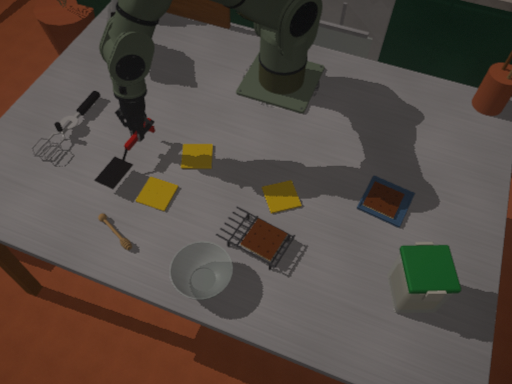

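The biscuit sits brown face up on the rack's empty half at top (215,129), and the turner is held over bare worktop at (405,165). I'll check that the biscuit and blade are flat, then lower.

```bash
cat > chk.py <<'E'
from blade import *
import sys
def run(k):
  for n in("top","scene"):
    d=np.load(n+k+".npz");P=cloud(d);Q=RR.inv().apply((P-RO).reshape(-1,3)).reshape(P.shape)*1000
    h=cv2.cvtColor(d["img"],cv2.COLOR_RGB2HSV)
    b=(h[...,0]<15)&(h[...,1]>140)&(abs(Q[...,0])<75)&(Q[...,1]>-120)&(Q[...,1]<160)&(Q[...,2]>20)&(Q[...,2]<150)
    b=cv2.morphologyEx(b.astype(np.uint8),cv2.MORPH_OPEN,np.ones((3,3)))>0
    v=d["img"].max(2);bl=(v<60)&(P[...,0]>.585)&(P[...,0]<.70)&(P[...,1]<-.27)&(P[...,1]>-.40)&(P[...,2]<.09)
    bl=cv2.morphologyEx(bl.astype(np.uint8),cv2.MORPH_OPEN,np.ones((7,7)))>0
    for nm,B in(("biscuit(rack mm)",Q[b]),("blade(world mm)",P[bl]*1000)):
        C=B
        for _ in range(3):
            A=np.c_[C[:,:2]-C[:,:2].mean(0),np.ones(len(C))];x=np.linalg.lstsq(A,C[:,2],rcond=None)[0];r=C[:,2]-A@x;C=C[abs(r)<2.5*r.std()]
        print(n,nm,len(C),C.mean(0).round(1),"slope",x[:2].round(3),cv2.minAreaRect(C[:,:2].astype(np.float32)))
run(sys.argv[1])
E
python3 chk.py 3
python3 -m crank '[0,0,-12,0,0,0,0, 0,0,-24,0,0,0,0, 0,0,-34,0,0,0,0, 0,0,-40,0,0,0,0, 0,0,-40,0,0,0,0]'; python3 -c "
from cell import robot;s=robot.sense();print(s['tool_pos'],s['ft_force'])"
```

```text
top biscuit(rack mm) 1275 [-0.3 53.6 42.6] slope [-0.004  0.002] ((-0.16099929809570312, 53.480804443359375), (99.614990234375, 99.51342010498047), 0.06457535177469254)
top blade(world mm) 816 [ 634.4 -330.9   47.4] slope [-0.006  0.004] ((636.218017578125, -328.65924072265625), (70.23054504394531, 101.84708404541016), 84.99454498291016)
scene biscuit(rack mm) 1000 [ 7.5 53.6 40.8] slope [0.009 0.002] ((6.976840972900391, 52.89021682739258), (98.66777038574219, 101.30732727050781), 89.32843017578125)
scene blade(world mm) 548 [ 641.7 -328.8   46.1] slope [-0.     0.011] ((640.4570922851562, -327.1891174316406), (72.98799133300781, 107.39897155761719), 85.78852844238281)
time_s: 13.68
tool_pos: [0.5, -0.3163, 0.0242]
ee_rot: [-0.072, -0.704, 0.707, -0.014]
ft_force: [0.1, 0.1, -1.2]
finger_gap: 0.0166
[ 0.50002982 -0.31627449  0.02422402] [ 0.10843314  0.13178415 -1.24518473]
```

Biscuit flat (z 42.6, y 3.5 to 103.5). Lowering the last 5 mm.

```bash
python3 -m crank '[0,0,-2.5,0,0,0,0, 0,0,-4.5,0,0,0,0, 0,0,-4.7,0,0,0,0]' 30; python3 -m crank '[0,0,0,0,0,0,0.1, 0,0,0,0,0,0,0.25, 0,0,0,0,0,0,0.5, 0,0,0,0,0,0,1, 0,0,0,0,0,0,1]'; python3 -m crank '[0,0,0,0,0,0,1, 0,0,10,0,0,0,1, 0,0,30,0,0,0,1, 0,0,60,0,0,0,1, 0,0,95,0,0,0,1]'; python3 -m crank '[-30,0,30,0,0,0,1, -60,0,50,0,0,0,1, -90,0,60,0,0,0,1, -90,0,60,0,0,0,1]'
python3 - <<'E'
from blade import *
for n in("top","scene"):
    d=robot.get_image(n);np.savez(n+"4.npz",**d);cv2.imwrite(f"pics/e_{n}.png",d["img"][:,:,::-1])
E
python3 chk.py 4
```

```text
time_s: 14.05
tool_pos: [0.5, -0.3163, 0.0195]
ee_rot: [-0.072, -0.704, 0.707, -0.014]
ft_force: [-0.1, 0.6, -0.1]
finger_gap: 0.0164
time_s: 14.68
tool_pos: [0.5001, -0.3163, 0.0196]
ee_rot: [-0.072, -0.704, 0.707, -0.014]
ft_force: [-0.1, 0.6, -0.7]
finger_gap: 0.0743
time_s: 15.3
tool_pos: [0.4999, -0.3162, 0.1159]
ee_rot: [-0.072, -0.704, 0.707, -0.013]
ft_force: [-0.0, -0.1, -0.2]
finger_gap: 0.0853
time_s: 15.8
tool_pos: [0.4086, -0.3168, 0.1775]
ee_rot: [-0.073, -0.703, 0.707, -0.013]
ft_force: [0.0, 0.1, -0.1]
finger_gap: 0.0853
top biscuit(rack mm) 1258 [-0.3 54.2 42.6] slope [-0.001  0.003] ((-0.002410888671875, 53.46067810058594), (99.94119262695312, 99.43809509277344), 0.1352556049823761)
top blade(world mm) 865 [ 635.6 -326.6    2. ] slope [-0.003  0.008] ((635.6688842773438, -327.0552978515625), (70.37653350830078, 103.30879211425781), 85.76570129394531)
scene biscuit(rack mm) 994 [ 7.8 53.  40.6] slope [0.006 0.001] ((6.537616729736328, 52.72396469116211), (98.47318267822266, 100.25041961669922), 89.84725189208984)
scene blade(world mm) 513 [ 6.396e+02 -3.280e+02  5.000e-01] slope [ 0.016 -0.003] ((639.8637084960938, -328.7627258300781), (74.00020599365234, 107.82756042480469), 88.7209243774414)
```

View pics/e_top.png

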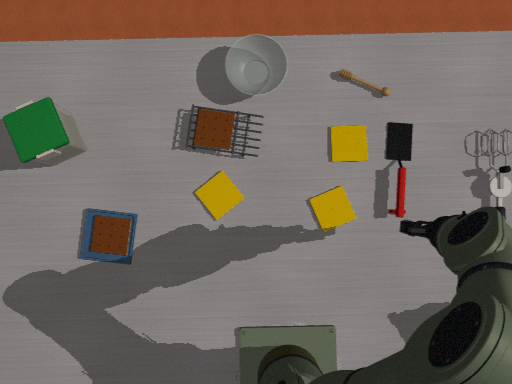

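View pics/e_scene.png

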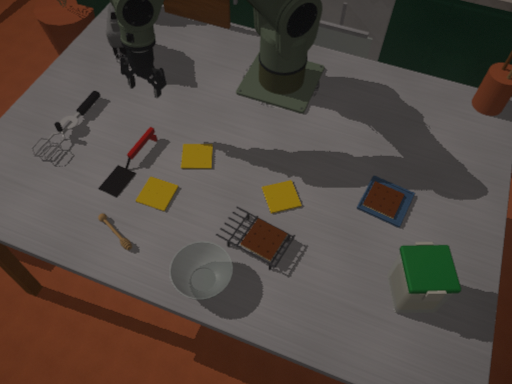

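The turner lies flat and free at (401,165), the biscuit is brown face up at (215,129), and the dish at (110,236) has not moved. The gripper is clear of everything.

```bash
python3 -c "
from cell import robot
print(robot.hand_in())"
```

```text
the job is handed in; nothing more can be done
None
```

The job is done and was handed in at about 16 s of the 53 s allowed. I picked up the red-handled turner, slid its blade under the overhanging edge and rolled the biscuit about the middle wire until it tipped over. I then laid the turner flat on bare worktop, let go and backed the arm away.

- **Biscuit:** brown face up and level on the empty half of the rack. It spans about y 4 to 103 mm in the rack's frame, with its top at 42.6 mm, against 43 mm expected for lying flat on the rack's bars. No picture shows the gripper near it.
- **Turner:** level on the worktop, with the blade's top surface about 2 mm up by depth reading (3 mm expected). The gripper is open, and about 0.1 N shows at the wrist.
- **Other things:** the turned biscuit on its dish, the bowl and the yellow squares look the same in the first and last pictures.
- **Forces:** the highest wrist reading at the end of any move was about 13 N, as the jaws closed on the handle. Readings were taken only at the end of each move, not in between.
- **Disagreement:** the two cameras differed by about 7 mm in the x position of the biscuit, and by 4 to 12 mm for the blade. I trusted the top camera, and the blade's fit under the biscuit bore that out.

No check failed.

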